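# Push the empty bottle through the flap of the glass bin

## Task

Bin the empty glass bottle, the one without a cap: push it foot first through the sprung flap on top of the steel glass bin, let it drop inside and let the flap close again behind it. Leave the full, capped bottle of the same kind standing where it is.

Things in the scene. Friction and masses are not known exactly. Their poses are not given: they have to be found in the camera images.
- empty_bottle: small round brown glass bottle, open mouth, no cap, stands upright on the counter, about 0.18 kg. 120 mm tall: body 46 mm in diameter up to 62 mm, shoulder tapering to 80 mm, then a straight neck 26 mm in diameter from 80 to 120 mm, good to grip. Origin at the centre of its underside, z up the bottle.
- capped_bottle: the same brown glass bottle, full (about 0.3 kg), with a black screw cap 33 mm in diameter on its neck, 127 mm tall. Origin at the centre of its underside, z up. Stays where it is.
- bin: fixed stainless box bin, 180 mm (its x) by 220 mm (its y), 200 mm tall, walls 5 mm, empty, floor 5 mm up. Origin at the centre of its underside. In its top, centred above the origin, is a mouth 86 mm along its x and 130 mm along its y, filled by the grey flap. Smooth, slippery. Two fingers in line with the bin's y fit in the mouth beside a bottle's neck.
- flap (a joint): flap in the bin's mouth, 83 x 126 x 4 mm, level with the top; hinge along the mouth's edge on the bin's +x side. 0 = shut, grows as the free edge swings down into the bin, to 1.45 rad. Sprung shut (0.13 to 0.2 N m): carries the bottle's weight, yields to a push of some 4 to 8 N. A bottle let go with its foot 95 mm or more below the bin's top slips through.
There are look-alikes about, which are no part of the job. What is shaped like the empty_bottle but pink is not meant.

How it is judged:
By the outcome, as a careful person would: the job done as asked, in the order asked, and still so for the second after the job is handed in, with the robot touching nothing.
It also fails if it takes over 48 s, if anything falls off the work surface, if the arm or the gripper's body presses on something with over 40 N, if the wrist force passes 120 N, or if a joint passes its speed limit or range.

## Robot

A 6-joint arm with a two-finger parallel gripper is mounted at the origin on the work surface. World frame = base frame: x ahead of the robot, y to its left, z up, the work surface at z = 0. Lengths are in mm, angles in degrees, forces in N, time in s.
With the tool pointing down it reaches from about 350 to 850 mm from the base axis. Payload 8.1 kg.
Tool frame: the origin (TCP) lies at the very end of the fingers, on their centre line; the grasp point (between the pads) lies 19 mm behind it (tcp_to_grasp is the distance from the TCP to the grasp point, in mm); z points along the fingers, x is the direction in which the jaws open and shut, and the axes are right-handed (so a half turn about z gives the same grasp; the last joint's range is limited). The gripper opens to 85 mm and grips with 20 to 120 N. Pads are 22 mm wide; open, the fingers measure 114 mm over their backs; the gripper's body (76 mm by 85 mm) begins 54 mm behind the grasp point. The pads swing forward as they close: fully open they stand 13 mm farther back than shut.
Start: joints at [-70.669, 7.471, 85.268, -0, 87.261, -4.893], TCP at [246.209, -547.162, 231.292] pointing down, gripper open.
Joint ranges: [-169.43, 169.43], [-51.17, 129.36], [1.28, 143.12], [-76.62, 256.62], [0, 156.53], [-152.29, 152.29]. Speed limits (degrees/s): [136.94, 136.94, 159.86, 180, 180, 180].

## Interface

Orientations are given as [roll, pitch, yaw] about the fixed x, y, z axes, in that order (R = Rz(yaw) Ry(pitch) Rx(roll)).
In Python, from bench import * gives the robot as it stands. The module is installed in compiled form; this text tells all that it offers.
- The arm moves only by the tool apply_moves, never from a script. Its argument "targets" is text: rows parted by semicolons, each of 7 numbers parted by spaces: the turn, a rotation vector about the tool's x, y, z in rad, then the shift along the tool's x, y, z in cm, then the finger opening in cm, from 0 to 8.54. A call has exactly 5 rows; each row is the pose to reach, as a shift and turn from the pose commanded when the call began, along the tool's axes at that moment; what a row does not reach only later rows make up. A row lasts 1/10 s, in which the tool goes at most 50 mm and 8.59 degrees, less where a joint would pass 70% of its speed; a pose out of reach is approached as far as the arm can. A call with a gripper value outside its range is refused whole. The fingers move at their own pace and stop on an object; "force" is the grip in N (left out, the last holds). Time passes only in rows, so rows that repeat a pose let the fingers close, or fill a call up. It gives the time, the measured TCP pose, the force and the opening at its end, in the units of the state.
- sense(): the state, without advancing time (a new reading comes with each control period).
- snapshot(name): name is "scene" or "top"; returns the picture (420x560x3 uint8, red, green, blue); there is no depth.
- camera_model(name): a dict with "fx", "fy", "cx", "cy" (pixels), "position" and "attitude" of the camera in the world. Camera axes: x right, y up, looking along -z (the intrinsics and any distortion apply to the point x, -y, -z); pixel columns grow to the right and rows downward; lengths in mm; the calibration is good to about 2 mm. A picture is of the moment at which its call begins. camera_model takes no time and is no camera call.
- hand_in(): hands the job in, once; it reports no verdict.
Trained networks look in the newest picture that a camera, given by its name, has taken for a name from the list of things; names that differ only in an ending like _2 or _b are one class to them, and where a whole thing is asked for, a point or a joint stands for the part that bears it (a point fixed in the world has none). Each returns a list of dicts, best first, with "confidence" (0 to 1); they miss things now and then, are a little off and sometimes report something else, mostly with a low value. They report only what shows in the picture. A call takes as long as a camera call. They do not tell look-alikes from the thing itself.
- recognise(camera, query): "at" ([row, column] in pixels, amid what is visible of it).
- place_of(camera, query): "at" ([row, column] in pixels: a listed point, or the origin of a listed thing).
The state is a dict: "time": time; "joint_pos": joint angles; "qd": joint speeds; "joint_efforts": joint torques, N m; "tool_pos": TCP position; "tcp_rot": TCP orientation; "ft_force": force on the tool from outside, world axes, zero at the start; "wrist_torque": the same for the moment, N m; "finger_gap": finger opening in mm.
Only numpy, scipy, OpenCV 4.12 (cv2) and the standard library are available. Lean on these libraries where they do the work, as an engineer would, in place of code of your own. Each camera call takes 0.05 s, during which the arm holds its last target. There are 200 camera calls.

## Working session

There is one attempt and no reset: what is moved stays moved. The work goes in short steps, Python scripts to look and compute and a tool call to move; the robot and the scene stay as the last step left them, time stands still between calls to the robot, and variables do not carry over. Pictures are saved under pics/ and viewed, about 8 in all and at most 12, crops included, and the job is handed in when it is done.

Besides the shell and the picture viewer there is one more tool, called after "Call:" as name(argument=value, ...) on one line, values as JSON. apply_moves: Moves the arm, as the interface text tells. Its arguments: {"type":"object","properties":{"targets":{"type":"string"},"force":{"type":"number"}},"required":["targets"]}

```bash
mkdir -p pics
cat > h.py <<'E'
from bench import *
import numpy as np, cv2
from scipy.spatial.transform import Rotation as R
E
python3 - <<'E'
from h import *
for c in("scene","top"):
    m=camera_model(c); print(c,m)
    cv2.imwrite(f"pics/{c}1.png",snapshot(c)[:,:,::-1])
    for q in("empty_bottle","capped_bottle","bin","flap"):
        print(q,[(np.round(d["at"]),round(d["confidence"],2)) for d in recognise(c,q)],[(np.round(d["at"],1),round(d["confidence"],2)) for d in place_of(c,q)])
print(sense())
E
```

```text
scene {'fx': 401.25077397169787, 'fy': 401.25077397169787, 'cx': 285.23591117934546, 'cy': 199.61937364005718, 'position': array([1011.27386123,  380.40470627,  723.39293936]), 'attitude': array([ 46.34187498,   0.3392264 , 128.52936946])}
empty_bottle [(array([193., 265.]), 0.95), (array([204., 297.]), 0.79)] [(array([208.7, 267. ]), 0.88), (array([218.6, 296.1]), 0.68)]
capped_bottle [(array([205., 213.]), 0.64)] [(array([220.7, 218.5]), 0.94)]
bin [(array([267., 387.]), 0.59)] [(array([298.1, 377.1]), 0.69)]Traceback (most recent call last):
  File "<stdin>", line 6, in <module>
ValueError: it knows: bin, capped_bottle, empty_bottle
```

View pics/scene1.png

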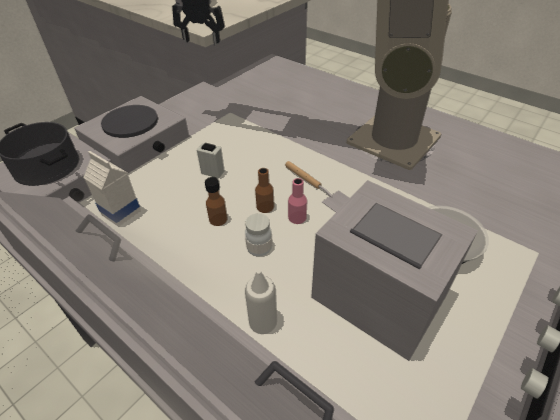

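The scene shows three bottle shapes: a brown one with an open neck at (190,265), a brown one with a black cap at (203,214) and a pink one at (203,297). The bin is at (260,390), with its flap at (233,396). Next is the top view.

```bash
cat >> h.py <<'E'
def ray(c,at):
    m=camera_model(c); r,k=at
    d=np.array([(k-m["cx"])/m["fx"],-(r-m["cy"])/m["fy"],-1])
    return np.array(m["position"]), R.from_euler("xyz",m["attitude"],degrees=True).apply(d)
def onz(c,at,z):
    p,d=ray(c,at); return p+d*(z-p[2])/d[2]
def tri(a,b):
    (p,d),(q,e)=ray("scene",a),ray("top",b)
    s=np.linalg.lstsq(np.c_[d,-e],q-p,rcond=None)[0]
    return (p+d*s[0]+q+e*s[1])/2,np.linalg.norm(p+d*s[0]-q-e*s[1])
E
python3 - <<'E'
from h import *
print({k:v for k,v in camera_model("top").items()}, camera_model("scene").keys())
t=snapshot("top"); cv2.imwrite("pics/top1.png",t[:,:,::-1])
P={}
for q in("empty_bottle","capped_bottle","bin"):
    print(q,[(np.round(d["at"]),round(d["confidence"],2)) for d in recognise("top",q)],[(np.round(d["at"],1),round(d["confidence"],2),np.round(onz("top",d["at"],0))) for d in place_of("top",q)])
for n,a in dict(empty=(208.7,267),pink=(218.6,296.1),cap=(220.7,218.5),bin=(298.1,377.1)).items(): print(n,np.round(onz("scene",a,0)))
s=cv2.imread("pics/scene1.png")[150:260,190:330]
t=t[:,:,::-1]
cv2.imwrite("pics/crop1.png",cv2.resize(s,None,fx=5,fy=5,interpolation=cv2.INTER_CUBIC))
print(sense())
E
```

```text
{'fx': 426.091961079815, 'fy': 426.091961079815, 'cx': 280.96577679223947, 'cy': 209.7901058779455, 'position': array([ 448.98643537,   -7.43353249, 1185.59524369]), 'attitude': array([  4.18939958,   1.11921024, -89.53373899])} dict_keys(['fx', 'fy', 'cx', 'cy', 'position', 'attitude'])
empty_bottle [(array([241., 296.]), 0.64), (array([231., 334.]), 0.54)] [(array([234.4, 334.4]), 0.73, array([ 468., -132.,    0.])), (array([241.4, 295.8]), 0.55, array([448., -25.,   0.]))]
capped_bottle [(array([193., 352.]), 0.85), (array([204., 187.]), 0.39)] [(array([193.2, 349.9]), 0.63, array([ 583., -176.,    0.]))]
bin [(array([208., 187.]), 0.91)] [(array([212. , 201.2]), 0.69, array([528., 240.,   0.])), (array([237.2, 330.9]), 0.2, array([ 460., -123.,    0.]))]
empty [ 476. -111.    0.]
pink [458. -31.   0.]
cap [ 582. -178.    0.]
bin [535. 239.   0.]
{'time': 0.75, 'joint_pos': array([-7.06688941e+01,  7.46951975e+00,  8.52685998e+01, -4.35212096e-04,
        8.72613648e+01, -4.89430801e+00]), 'qd': array([-0.01083171, -0.0025102 , -0.02044206,  0.10180429, -0.04124824,
        0.03477851]), 'joint_efforts': array([-7.67443964e-06, -5.69209456e+01, -5.00800180e+01, -2.74233307e-04,
        9.45378706e-04, -7.13773761e-05]), 'tool_pos': array([ 246.2023302 , -547.15988379,  231.30172482]), 'tcp_rot': array([ 1.79999523e+02, -4.76668948e-04, -6.57745653e+01]), 'ft_force': array([ 0.00181426,  0.11179359, -0.10157274]), 'wrist_torque': array([-0.02248358,  0.03474639, -0.04535254]), 'finger_gap': 85.41022944162808}
```

View pics/top1.png

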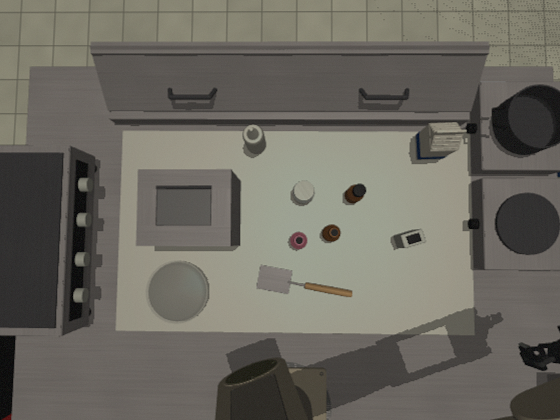

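View pics/crop1.png

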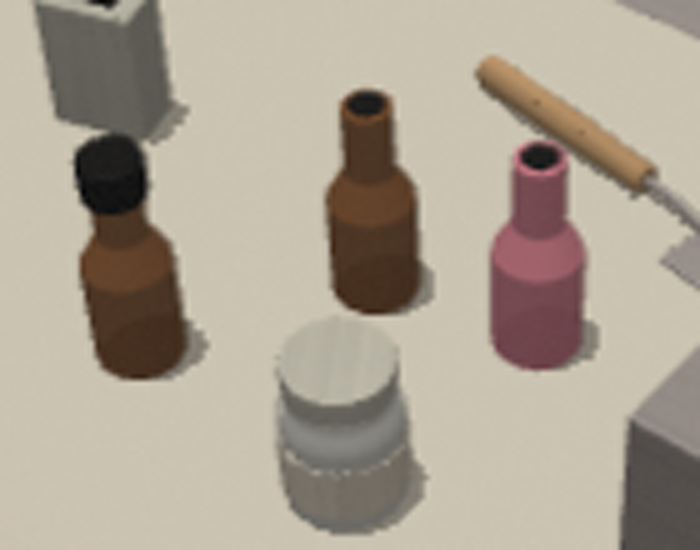

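The open-necked brown bottle, scene (190,265) and top (233,331), is the empty one. The capped bottle is at top (193,354), pink at (240,299). The bin lies roughly axis-aligned, with the flap at top rows 186–227, columns 155–212. Next I measure the mouth rim and the flap corners from both views.

Run:
```python
from h import *
S=cv2.imread("pics/scene1.png");T=cv2.imread("pics/top1.png")
def big(I,r0,r1,c0,c1,f): 
    return cv2.resize(I[r0:r1,c0:c1],None,fx=f,fy=f,interpolation=cv2.INTER_CUBIC)
def dark(I,r,c,w=8,th=40):
    g=I[r-w:r+w+1,c-w:c+w+1].max(2); print(g.min()); m=g<th
    y,x=np.nonzero(m); return (r-w+y.mean(),c-w+x.mean(),len(y))
a=dark(S,171,263,6);b=dark(T,232,334,6,45);print(a,b)
p,e=tri(a[:2],b[:2]);print("rim",p.round(1),e, onz("scene",a[:2],120).round(),onz("top",b[:2],120).round())
A=big(S,180,290,310,470,5);A=cv2.resize(A,(480,330));
B=big(T,160,256,125,250,5);C=big(T,212,256,280,352,6)
A=big(S,180,290,310,470,4)
H=np.zeros((A.shape[0]+0,640,3),np.uint8)
cv2.imwrite("pics/m1.png",cv2.convertScaleAbs(np.vstack([B,np.pad(C,((0,0),(0,max(0,B.shape[1]-C.shape[1])),(0,0)))[:,:B.shape[1]]])[:,:],alpha=1.8))
# line/contour corners of flap: dark quad
for n,I,c in(("scene",S,(233,396)),("top",T,(206,184))):
    g=cv2.cvtColor(I,cv2.COLOR_BGR2GRAY); m=np.zeros((422,562),np.uint8)
    cv2.floodFill(g.copy(),m,(c[1],c[0]),255,3,3,4|(255<<8)|cv2.FLOODFILL_MASK_ONLY)
    k=max(cv2.findContours(m[1:-1,1:-1],cv2.RETR_EXTERNAL,cv2.CHAIN_APPROX_NONE)[0],key=cv2.contourArea)
    q=cv2.approxPolyDP(cv2.convexHull(k),5,True)[:,0,::-1]
    W=np.array([onz(n,x,200) for x in q]);print(n,q.tolist(),W[:,:2].round(0).tolist(),W.mean(0).round(1),cv2.contourArea(k))
    print([round(float(np.linalg.norm(W[i]-W[i-1])),1) for i in range(len(W))],[round(float(np.degrees(np.arctan2(*(W[i]-W[i-1])[1::-1]))),1) for i in range(len(W))])
```

```text
28
37
(np.float64(170.5), np.float64(262.5), 20) (np.float64(232.58620689655172), np.float64(333.41379310344826), 29)
rim [ 472.2 -119.1  119.3] 4.601284089650319 [ 474. -120.  120.] [ 471. -117.  120.]
scene [[228, 355], [204, 378], [235, 439], [263, 420]] [[565.0, 178.0], [486.0, 180.0], [489.0, 300.0], [566.0, 300.0]] [526.6 239.3 200. ] 2394.5
[122.5, 78.4, 120.2, 76.2] [-90.3, 178.5, 88.6, 0.2]
top [[190, 209], [225, 210], [225, 157], [190, 158]] [[566.0, 181.0], [485.0, 177.0], [484.0, 301.0], [566.0, 301.0]] [525.  239.8 200. ] 1821.0
[119.8, 81.8, 123.8, 81.9] [-89.7, -177.2, 90.4, 0.0]
```

View pics/m1.png

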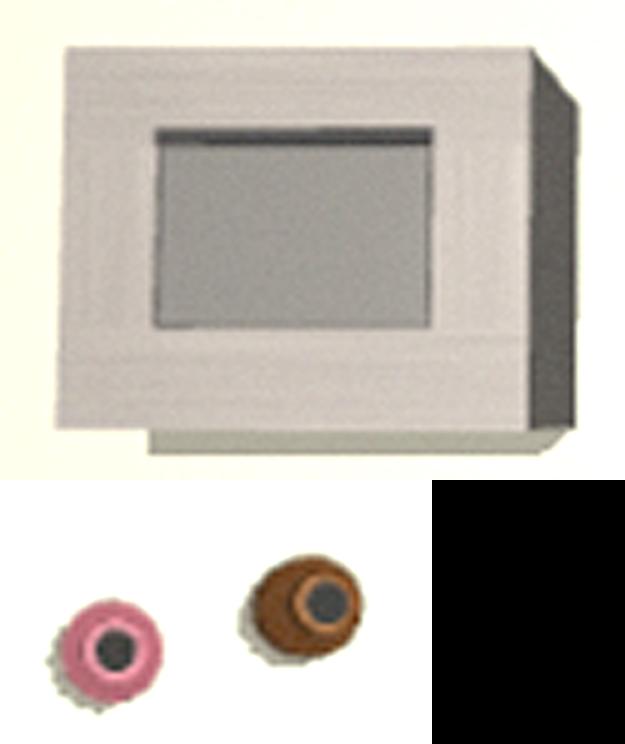

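Call:
apply_moves(targets="0 0 0.085 -2.95 -3.79 0 6; 0 0 0.17 -5.9 -7.58 0 6; 0 0 0.254 -8.85 -11.37 0 6; 0 0 0.338 -11.8 -15.16 0 6; 0 0 0.423 -14.75 -18.95 0 6", force=40)

```text
time: 1.25
tool_pos: [359.0, -333.2, 231.4]
tcp_rot: [-180.0, -0.0, -90.2]
ft_force: [0.8, -0.7, -0.5]
finger_gap: 60.1
```

Call:
apply_moves(targets="0 0 0 -4.3 -2.26 0 6; 0 0 0 -8.6 -4.52 0 6; 0 0 0 -12.9 -6.78 1 6; 0 0 0 -17.2 -9.04 2.5 6; 0 0 0 -21.5 -11.3 4 6")

```text
time: 1.75
tool_pos: [471.7, -119.6, 192.1]
tcp_rot: [-179.9, -0.0, -90.0]
ft_force: [0.2, -0.2, 0.4]
finger_gap: 60.3
```

Run:
```python
from h import *
S=snapshot("scene")[:,:,::-1];T=snapshot("top")[:,:,::-1]
s=sense();print(s["tool_pos"],s["tcp_rot"])
f=lambda I,r,c:cv2.resize(I[r:r+90,c:c+100],None,fx=4,fy=4,interpolation=cv2.INTER_CUBIC)
cv2.imwrite("pics/a2.png",np.hstack([f(S,135,220),f(T,185,285)]))
```

```text
[ 471.41967519 -115.8108982   189.60495579] [ 1.79876946e+02  1.71098967e-01 -8.96692445e+01]
```

View pics/a2.png

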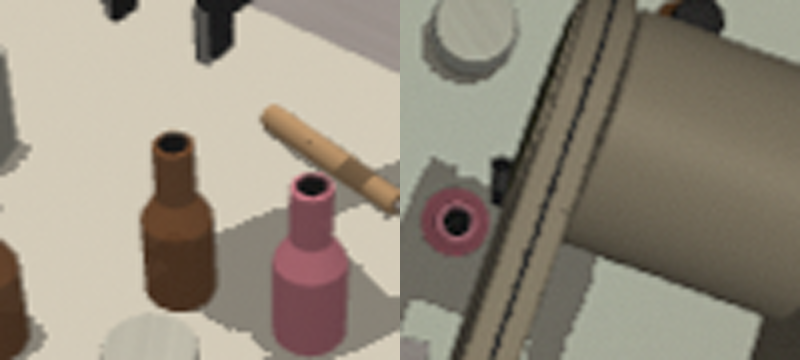

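The fingers straddle the bottle, with the neck rim at crop (172,142) and the finger tips at (122,18) and (210,60). Pink is clear. I descend.

Call:
apply_moves(targets="0 0 0 0 0 2 6; 0 0 0 0 0 5 6; 0 0 0 0 0 8 6; 0 0 0 0 0 10.2 6; 0 0 0 0 0 10.9 6")

```text
time: 2.35
tool_pos: [468.9, -121.0, 80.2]
tcp_rot: [179.8, 0.1, -90.0]
ft_force: [-0.3, 0.5, 1.0]
finger_gap: 60.3
```

Call:
apply_moves(targets="0 0 0 0 0 0 4.5; 0 0 0 0 0 0 3; 0 0 0 0 0 0 1.5; 0 0 0 0 0 0 1.5; 0 0 0 0 0 0 1.5", force=40)

```text
time: 2.85
tool_pos: [472.0, -121.8, 84.3]
tcp_rot: [-179.8, -0.1, -90.0]
ft_force: [-0.0, 0.4, 6.7]
finger_gap: 25.3
```

Call:
apply_moves(targets="0 0 0 0 0 -2 1.5; 0 0 0 0 0 -6 1.5; 0 0 0 0 0 -11 1.5; 0 0 0 0 0 -16 1.5; 0 0 0 0 0 -20 1.5")

```text
time: 3.35
tool_pos: [470.9, -121.4, 286.0]
tcp_rot: [-179.9, -0.0, -90.0]
ft_force: [1.5, -1.0, -2.4]
finger_gap: 25.2
```

Run:
```python
from h import *
S=snapshot("scene")[:,:,::-1]
s=sense();print(s["tool_pos"],s["tcp_rot"],s["ft_force"],s["finger_gap"])
cv2.imwrite("pics/a3.png",cv2.resize(S[0:300,180:480],None,fx=2,fy=2,interpolation=cv2.INTER_CUBIC))
```

```text
[ 473.25864494 -122.23331444  293.38970117] [-179.36591134   -0.24140051  -90.00633586] [1.13222902 0.22531231 5.10979227] 25.346791763765783
```

View pics/a3.png

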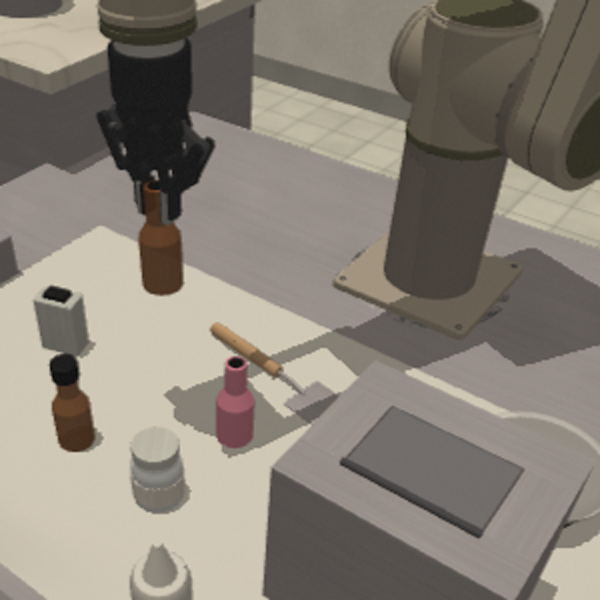

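Held upright; the capped and pink bottles have not moved. I carry it to above the bin.

Call:
apply_moves(targets="0 0 0 -2 -0.3 -2 1.5; 0 0 0 -6 -0.9 -4 1.5; 0 0 0 -10 -1.5 -4.5 1.5; 0 0 0 -14 -2.1 -4.5 1.5; 0 0 0 -18 -2.75 -4.5 1.5")

```text
time: 3.9
tool_pos: [498.3, 60.2, 327.9]
tcp_rot: [-180.0, -0.0, -90.0]
ft_force: [1.3, 0.3, -3.1]
finger_gap: 25.5
```

Call:
apply_moves(targets="0 0 0 -4.5 -0.7 0 1.5; 0 0 0 -9 -1.4 0 1.5; 0 0 0 -13.5 -2.1 0 1.5; 0 0 0 -16.5 -2.5 0 1.5; 0 0 0 -18 -2.75 0 1.5")

```text
time: 4.4
tool_pos: [525.3, 241.3, 326.8]
tcp_rot: [179.9, 0.0, -89.9]
ft_force: [0.5, -0.7, -1.7]
finger_gap: 25.0
```

Call:
apply_moves(targets="0 0 0 0 0 0 1.5; 0 0 0 0 0 0 1.5; 0 0 0 0 0 1 1.5; 0 0 0 0 0 2 1.5; 0 0 0 0 0 2 1.5")

```text
time: 4.9
tool_pos: [525.0, 237.3, 305.1]
tcp_rot: [179.8, -0.1, -90.1]
ft_force: [0.2, -0.4, -2.8]
finger_gap: 25.1
```

Run:
```python
from h import *
S=snapshot("scene")[:,:,::-1];T=snapshot("top")[:,:,::-1]
s=sense();print(s["tool_pos"],s["tcp_rot"],s["ft_force"],s["finger_gap"])
f=lambda I,r,c:cv2.resize(I[r:r+190,c:c+130],None,fx=3,fy=3,interpolation=cv2.INTER_CUBIC)
cv2.imwrite("pics/a4.png",np.hstack([f(S,100,330),f(T,120,120)]))
```

```text
[525.57096833 237.88272174 307.03235288] [ 1.79926636e+02 -2.86153028e-02 -9.00629990e+01] [-1.18425553  0.33925376 -1.34876413] 24.96937975277835
```

View pics/a4.png

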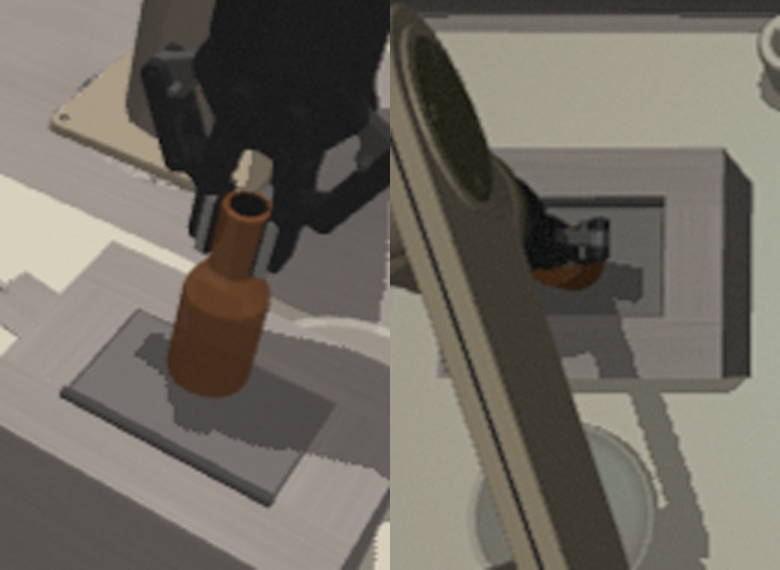

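The bottle hangs centred over the flap: flap corners at crop (140,310)–(270,500), foot at (215,370). The hinge bar is on the +x edge. I push down.

Call:
apply_moves(targets="0 0 0 0 0 1.5 1.5; 0 0 0 0 0 3 1.5; 0 0 0 0 0 5 1.5; 0 0 0 0 0 7 1.5; 0 0 0 0 0 9 1.5", force=60)

```text
time: 5.5
tool_pos: [524.9, 238.6, 215.7]
tcp_rot: [179.9, -0.0, -90.0]
ft_force: [-2.6, -0.4, -0.1]
finger_gap: 24.7
```

Call:
apply_moves(targets="0 0 0 0 0 1.5 1.5; 0 0 0 0 0 3 1.5; 0 0 0 0 0 4.4 1.5; 0 0 0 0 0 4.4 1.5; 0 0 0 0 0 4.4 1.5")

```text
time: 6.0
tool_pos: [525.5, 238.5, 173.3]
tcp_rot: [179.9, -0.0, -90.0]
ft_force: [-2.1, -0.3, -2.5]
finger_gap: 24.7
```

Run:
```python
from h import *
S=snapshot("scene")[:,:,::-1]
s=sense();print(s["tool_pos"],s["tcp_rot"],s["ft_force"],s["finger_gap"])
f=lambda I,r,c:cv2.resize(I[r:r+190,c:c+180],None,fx=3,fy=3,interpolation=cv2.INTER_CUBIC)
cv2.imwrite("pics/a5.png",f(S,130,310))
```

```text
[525.95822643 238.66906698 174.09100712] [-1.79999272e+02  1.10421679e-03 -9.00142008e+01] [-2.55358411 -0.58158207 -3.14158029] 24.103328221471227
```

View pics/a5.png

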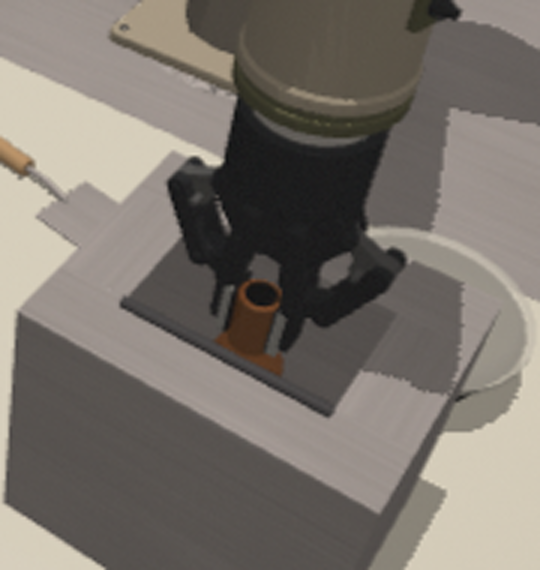

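The neck stands in the mouth with its rim at crop (262,293), the shoulder is below the top, and the flap is swung open. Foot depth is about 109 mm, so I release.

Call:
apply_moves(targets="0 0 0 0 0 0 3.5; 0 0 0 0 0 0 4.5; 0 0 0 0 0 0 4.5; 0 0 0 0 0 0 4.5; 0 0 0 0 0 0 4.5")

```text
time: 6.55
tool_pos: [526.5, 238.9, 174.7]
tcp_rot: [-179.9, 0.0, -90.0]
ft_force: [-1.6, -0.1, 3.7]
finger_gap: 45.0
```

Call:
apply_moves(targets="0 0 0 0 0 -1 4.5; 0 0 0 0 0 -3 4.5; 0 0 0 0 0 -6 4.5; 0 0 0 0 0 -10 4.5; 0 0 0 0 0 -15 4.5")

```text
time: 7.05
tool_pos: [524.7, 238.2, 323.3]
tcp_rot: [179.8, -0.1, -90.0]
ft_force: [0.7, 0.7, 0.1]
finger_gap: 45.1
```

Call:
apply_moves(targets="0 0 0 3 0 -1 4.5; 0 0 0 7 0 -2 4.5; 0 0 0 11 0 -2 4.5; 0 0 0 15 0 -2 4.5; 0 0 0 18 0 -2 4.5")

```text
time: 7.55
tool_pos: [525.6, 56.4, 344.2]
tcp_rot: [-180.0, -0.0, -90.1]
ft_force: [0.0, 0.0, 0.6]
finger_gap: 44.8
```

Run:
```python
from h import *
S=snapshot("scene")[:,:,::-1];T=snapshot("top")[:,:,::-1]
s=sense();print(s["time"],s["tool_pos"],s["ft_force"],s["finger_gap"],s["qd"].round(1))
f=lambda I,r,c:cv2.resize(I[r:r+190,c:c+130],None,fx=3,fy=3,interpolation=cv2.INTER_CUBIC)
cv2.imwrite("pics/a6.png",np.hstack([cv2.resize(S[130:320,180:480],None,fx=1.33,fy=3),f(T,120,120)]))
```

```text
7.65 [525.78942414  55.17454205 344.10613245] [-0.58882427 -0.22912918 -0.06210226] 44.94470846031834 [ 3.4  0.5 -0.5  1.8 -0.1  3.3]
```

View pics/a6.png

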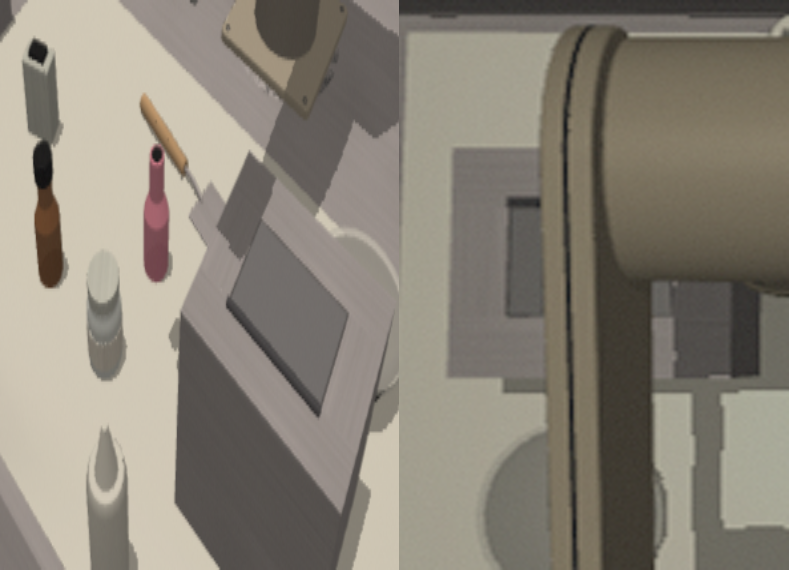

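The flap is shut (crop (225,300)–(345,310)), no bottle is on top of the bin, the capped bottle stands at (205,48), and the gripper is empty. One settling call before I hand in.

Call:
apply_moves(targets="0 0 0 0 0 0 4.5; 0 0 0 0 0 0 4.5; 0 0 0 0 0 0 4.5; 0 0 0 0 0 0 4.5; 0 0 0 0 0 0 4.5")

```text
time: 8.15
tool_pos: [525.8, 59.3, 343.7]
tcp_rot: [180.0, 0.0, -89.9]
ft_force: [0.0, 0.3, 0.2]
finger_gap: 44.7
```

Run:
```python
from h import *
a=snapshot("scene"); b=cv2.imread("pics/scene1.png")[:,:,::-1]
print(sense()["ft_force"])
for n in("empty_bottle","capped_bottle"): print(n,[(np.round(d["at"]),round(d["confidence"],2)) for d in recognise("scene",n)])
hand_in()
```

```text
[0.45826257 0.43298877 0.17874044]
empty_bottle [(array([202., 299.]), 0.85)]
capped_bottle [(array([204., 216.]), 0.86)]
the job is handed in; nothing more can be done
```

The empty brown bottle is in the glass bin, and I handed the job in at about 8.3 s. I gripped it by the neck, pushed it foot first through the flap to about 109 mm below the bin's top, released it and withdrew.

**Last checks:**
- **Flap and bin:** the last picture I viewed showed the flap shut and no bottle on top of the bin. The cameras cannot see inside the bin, so I take it that the bottle dropped from it being out of view, the empty gripper and the closed flap.
- **Other bottles:** the final search found the capped bottle within about 3 pixels of where it started, still standing in the last picture. The only open bottle shape still in view is the pink look-alike.
- **Robot:** the gripper was clear of everything, with wrist force near zero.

**Disagreements:**
- The two cameras' sight lines to the bottle's mouth missed each other by 4.6 mm, against a calibration said to be good to about 2 mm. The rim height still came out at 119 mm against the 120 mm given.
- The bin centre's x position ranged from 525 to 535 mm depending on the method. I worked at about 526 mm, which the mouth's width allowed.

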